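Seat a circuit board in its test fixture and throw the toggle clamp over it

ROBOT

A 6-joint arm with a two-finger parallel gripper is mounted at the origin on a cart in front of the work surface, level with it; the furniture and walls round the work are solid. World frame = base frame: x ahead of the robot, y to its left, z up, the work surface at z = 0. Lengths are in m, angles in degrees, forces in N, time in s.
With the tool pointing down it reaches from about 0.4 to 0.825 m from the base axis. Payload 7 kg.
Tool frame: the origin (TCP) lies at the very end of the fingers, on their centre line; the grasp point (between the pads) lies 19 mm behind it (ctrl.grip_point_offset is the distance from the TCP to the grasp point, in m); x points along the fingers, z is the direction in which the jaws open and shut, and the axes are right-handed (so a half turn about x gives the same grasp; the last joint's range is limited). The gripper opens to 88 mm and grips with 3 to 60 N. Pads are 19 mm wide; open, the fingers measure 130 mm over their backs; the gripper's body (78 mm by 193 mm) begins 47 mm behind the grasp point.
Start: joints at [-53.566, 20.546, 0.682, 0, -70.136, -16.507], TCP at [0.23, -0.635, 0.2] pointing down, gripper open.
Joint ranges: [-176.03, 176.03], [-82.01, 121.73], [-58.28, 71.71], [-173.87, 95.51], [-174.79, -0.11], [-173.66, 173.66]. Speed limits (degrees/s): [136.94, 136.94, 172.46, 180, 180, 180].

INTERFACE

Orientations are given as [roll, pitch, yaw] about the fixed x, y, z axes, in that order (R = Rz(yaw) Ry(pitch) Rx(roll)).
In Python, from plant import get_obs, snapshot, calibration, close_job, ctrl gives the robot as it stands.
- The arm moves only by the tool move_arm, never from a script. Its argument "commands" is a list that holds one entry, the list of rows, each a list of 4 numbers: the shift along the tool's x, y, z in cm, then the turn about the tool's x in rad. In form: [[[dx, dy, dz, spin], ...]]. A call has 1 to 8 rows; each row shifts and turns the commanded pose from where the row before left it, along the tool's axes as they then stand; what a row does not reach is not made up. A row lasts 1/10 s, in which the tool goes at most 50 mm and 8.59 degrees, less where a joint would pass 70% of its speed; a pose out of reach is approached as far as the arm can. A call with a gripper value outside its range is refused whole. "jaw" is the finger opening in cm, from 0 to 8.76, set as the call begins (left out, the last holds). The fingers move at their own pace and stop on an object; the grip force is fixed at half the most. Time passes only in rows, so rows that do not move let the fingers close. It gives the time, the measured TCP pose, the force and the opening at its end, in the units of the state.
- get_obs(): the state, without advancing time (a new reading comes with each control period).
- snapshot(name): name is "scene" or "top"; returns (picture, depth): 420x560x3 uint8, red, green, blue; 420x560 float32, m along the optical axis (not along the pixel's ray), 0 where there is no reading.
- calibration(name): a dict with "mtx" (3x3 intrinsics, pixels), "T" (4x4, takes a point from camera to world coordinates). Camera axes: x right, y up, looking along -z (the intrinsics and any distortion apply to the point x, -y, -z); pixel columns grow to the right and rows downward; lengths in m; the calibration is good to about 2 mm. A picture is of the moment at which its call begins. calibration takes no time and is no camera call.
- close_job(): hands the job in, once; it reports no verdict.
The state is a dict: "clock": time; "joint_pos": joint angles; "qvel": joint speeds; "tau": joint torques, N m; "tool_pos": TCP position; "orientation": TCP orientation; "force": force on the tool from outside, world axes, zero at the start; "moment": the same for the moment, N m; "opening": finger opening in m.
Only numpy, scipy, OpenCV 4.12 (cv2) and the standard library are available. Lean on these libraries where they do the work, as an engineer would, in place of code of your own. Each camera call takes 0.05 s, during which the arm holds its last target. There are 200 camera calls.

TASK

Load the test fixture on the bench for a board test: push the circuit board along its rails with the fingertips until its far edge sits fully home against the end stop, then push the handle of the toggle clamp over and down past its centre until it snaps locked, with the clamp's rubber foot holding the board down. Nothing is to be picked up: only push, and never lift or carry the board. Leave the other things on the bench as they lie, and end with the hand clear.

Things in the scene. Friction and masses are not known exactly. Their poses are not given: they have to be found in the camera images.
- fixture: Test fixture screwed to the bench: aluminium plate 190 x 160 mm, top 10 mm above the bench. Origin on the bench below the middle of the board's home place; x points along the rails to the end stop (roughly away from the robot), y to the clamp (roughly robot's left), z up. Plate: x -115 to 75, y -50 to 110 mm. Its frame, with z from the bench, is used in these notes.
- rail_entry (a point): Near end of the track, x = -100, y = 0, z = 18 mm. Two black rails run along x from -100 to 45, inner faces 63 mm apart, 7.5 mm thick, tops at z = 23. Ledges inside them carry the board's long edges at z = 18; the 52 mm gap between the ledges is bare down to the plate (z = 10) for x below -33, brass contact pins beyond.
- stop_face (a point): Middle of the aluminium end stop's face (x = 42.5, y = 0, z = 19 mm), where the board's far edge comes to rest. The stop is 50 mm wide and its top is at z = 28.
- board: Green circuit board, 85 x 60 mm, laminate 2 mm thick (z 18 to 20 on the ledges), parts on it to z = 32 that do not resist touch; 40 g, loose. Origin 1.6 mm under the laminate's middle; its y axis (the 85 mm side) lies along the rails. Starts drawn back 15 to 40 mm. Home: origin at fixture x = 0, y = 0 within 1.5, z = 16.4 mm. Its near edge is 42.5 mm before its origin.
- clamp_handle: Handle of the clamp, on a toggle linkage: open, it stands by slight friction. Pushing its grip out and down takes a few N and swings the arm down. The sprung foot presses on the board from grip_end z = 88 mm on; dead centre is at z = 61, and let go before that it springs back up; beyond it the foot snaps it onto a hard stop at z = 40 and holds it. Origin: its pin on the arm.
- clamp_pivot (a point): Pivot of the clamp arm, x = 31, y = 55, z = 32 mm. Steel bracket at x 9 to 53, y 44 to 102, up to z = 52. Arm and handle move in the upright plane x = 31. Open, the arm stands upright between rails and handle: y 34 to 80, up to z = 86. Locked, it lies level over the board.
- grip_end (a point): Middle of the outer end of the handle's black grip (68 mm long, 20 wide along x, 14 thick). Open: near upright, this end at y = 94, z = 154 mm, grip down to y = 86, z = 86. Locked: near level, this end at y = 177, z = 40, grip back to y = 109. Between, the end goes out (+y) and down, roughly by (y, z) = (137, 144), (160, 123), (170, 101), (175, 74). Push from its rail side above z = 98, then from above.
- clamp_foot: Sprung rubber foot, 13 mm across, under the end of the clamp arm; origin in the middle of its underside. It is pressed in 3 to 4 mm by the board; locked, it presses with about 12 N at fixture x = 31, y = 11 mm, beside the stop.
- screwdriver: screwdriver 165 mm long, lying on the bench; leave alone
- tape_black: roll of black tape 62 mm across; leave alone
- pliers: pliers, 150 mm; leave alone
- spanner: spanner, 134 mm; leave alone
- solder_spool: solder reel 55 mm across, 34 mm high; leave alone
- marker: grey marker pen, 130 mm; leave alone
- flux_tin: small round tin 53 mm across, 23 mm high; leave alone
- hex_key: hex key 77 mm long, lying on the fixture's plate left of the rails, in front of the clamp; leave alone

How it is judged (in metres and radians):
On the way, in this order (a step that is already met when the one before it is completed fails the run):
1. the board is home against the end stop, with the clamp still open (x of board in the frame of fixture above -0.0025 m and z of board in the frame of fixture below 0.019 m and angle between board's own z axis and vertical below 0.05 rad and height (world z) of grip_end above 0.11 m), for 0.2 s.
2. the clamp is over centre and its foot presses on the board (height (world z) of grip_end below 0.046 m and contact force between clamp_foot and board above 5 N), for 0.2 s.
At the end, for the whole second after the job is handed in: The board lies flat on its ledges with its far edge within 2.5 mm of the end stop, the clamp handle is over centre on its stop (end of its grip below 46 mm above the bench), its foot presses on the board with more than 5 N, everything is at rest, and no other thing has moved more than 2 cm (all of step 2 and x of board in the frame of fixture above -0.0025 m and z of board in the frame of fixture below 0.019 m and angle between board's own z axis and vertical below 0.05 rad and linear speed of board below 0.02 m/s and distance of each of screwdriver, tape_black, pliers, spanner, solder_spool, marker, flux_tin, hex_key from where it was at the start of the episode below 0.02 m); the robot touches nothing.
It fails at once if the board is lifted or carried, or tipped out of its rails (z of board in the frame of fixture above 0.025 m or angle between board's own z axis and vertical above 0.25 rad).
It fails at once if another thing on the bench is moved more than 2 cm (not (distance of each of screwdriver, tape_black, pliers, spanner, solder_spool, marker, flux_tin, hex_key from where it was at the start of the episode below 0.02 m)).
It also fails if it takes over 40 s, if anything falls off the work surface, if the arm or the gripper's body presses on something with over 40 N, if the wrist force passes 120 N, or if a joint passes its speed limit or range.

## Working session

There is one attempt and no reset: what is moved stays moved. The work goes in short steps, Python scripts to look and compute and a tool call to move; the robot and the scene stay as the last step left them, time stands still between calls to the robot, and variables do not carry over. Pictures are saved under pics/ and viewed, about 8 in all and at most 12, crops included, and the job is handed in when it is done.

Besides the shell and the picture viewer there is one more tool, called after "Call:" as name(argument=value, ...), one argument or row to a line, values as JSON. move_arm: Moves the arm, as the interface text tells. Its arguments: {"type":"object","properties":{"commands":{"type":"array"},"jaw":{"type":"number"}},"required":["commands"]}

```bash
mkdir -p pics; ls; cat > h.py <<'E'
import numpy as np, cv2
from plant import get_obs, snapshot, calibration, close_job, ctrl
def save(im,n): cv2.imwrite(f'pics/{n}.png',cv2.cvtColor(im,cv2.COLOR_RGB2BGR))
def cloud(name,depth):
    c=calibration(name);K,T=np.array(c['mtx']),np.array(c['T'])
    v,u=np.mgrid[:depth.shape[0],:depth.shape[1]]
    x=(u-K[0,2])/K[0,0]*depth;y=(v-K[1,2])/K[1,1]*depth
    return np.stack([x,-y,-depth],-1)@T[:3,:3].T+T[:3,3]
def proj(name,P):
    c=calibration(name);K,T=np.array(c['mtx']),np.array(c['T'])
    p=(np.atleast_2d(P)-T[:3,3])@T[:3,:3]; p=p*[1,-1,-1]
    q=p@K.T; return q[:,:2]/q[:,2:]
E
python3 - <<'E'
from h import *
print(get_obs()); 
for n in ('scene','top'):
    im,d=snapshot(n); save(im,n+'0'); np.savez(''+n+'0.npz',im=im,d=d); c=calibration(n); print({k:np.round(v,3) if not isinstance(v,str) else v for k,v in c.items()})
E
```

```text
pics
{'clock': 0.0, 'joint_pos': array([-5.35662281e+01,  2.05892383e+01,  6.34310990e-01, -2.11701236e-02,
       -7.01365073e+01, -1.65054675e+01]), 'qvel': array([-0.03559521,  0.03171987,  0.05075558,  0.15310567,  0.06853783,
        0.07953669]), 'tau': array([ 6.70111112e-04, -5.82719100e+01,  2.93068779e+01,  6.99743852e+00,
        6.96397852e-03, -1.84136634e-04]), 'tool_pos': array([ 0.22984763, -0.63409021,  0.19904831]), 'orientation': array([  4.227681  ,  89.90642389, 114.14877636]), 'force': array([-0.20411253,  1.2999097 ,  0.56884479]), 'moment': array([ 0.04974052,  0.00608904, -0.05571845]), 'opening': 0.0879491496706319}
{'mtx': array([[422.143,   0.   , 279.17 ],
       [  0.   , 422.143, 210.894],
       [  0.   ,   0.   ,   1.   ]]), 'T': array([[-0.875,  0.361, -0.323,  0.343],
       [-0.484, -0.671,  0.561,  0.728],
       [-0.015,  0.647,  0.762,  0.76 ],
       [ 0.   ,  0.   ,  0.   ,  1.   ]])}
{'mtx': array([[427.623,   0.   , 279.852],
       [  0.   , 427.623, 211.954],
       [  0.   ,   0.   ,   1.   ]]), 'T': array([[ 0.006,  0.982, -0.189,  0.424],
       [-1.   ,  0.005, -0.006,  0.226],
       [-0.005,  0.189,  0.982,  0.997],
       [ 0.   ,  0.   ,  0.   ,  1.   ]])}
```

View pics/top0.png

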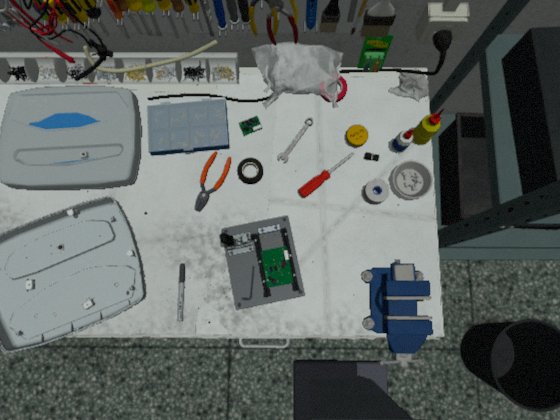

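View pics/scene0.png

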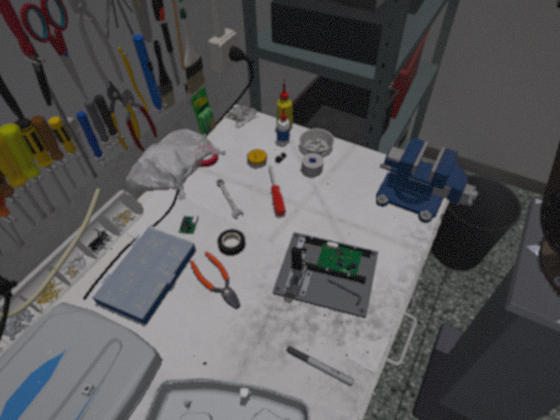

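The top view shows the plate with corners near pixels (221,229), (286,215), (303,295) and (238,308). The board is at about (280,265) and the clamp at about (235,238). In the scene view the fixture is at about (330,270).

```bash
python3 - <<'E'
from h import *
D=np.load('top0.npz');im,d=D['im'],D['d'];P=cloud('top',d)
print('bench z',np.median(P[225:300,310:350,2]))
roi=np.zeros(d.shape,bool);roi[205:315,212:312]=1
z=P[...,2];m=roi&(z>0.005)&(z<0.016)&(d>0)
m=cv2.morphologyEx(m.astype(np.uint8),cv2.MORPH_OPEN,np.ones((3,3)))
print(m.sum())
r=cv2.minAreaRect((P[m>0][:,:2]*1000).astype(np.float32));print(r,cv2.boxPoints(r))
hsv=cv2.cvtColor(im,cv2.COLOR_RGB2HSV)
g=roi&(hsv[...,0]>45)&(hsv[...,0]<85)&(hsv[...,1]>110)
print('green',g.sum(),np.median(P[g],0)); rb=cv2.minAreaRect((P[g][:,:2]*1000).astype(np.float32));print(rb)
# also colour-based outline: gray plate vs white bench
b=(roi&(im.max(2)<150)).astype(np.uint8);b=cv2.morphologyEx(b,cv2.MORPH_CLOSE,np.ones((5,5)))
cs,_=cv2.findContours(b,0,1);c=max(cs,key=cv2.contourArea);q=cv2.minAreaRect(c);print(q,cv2.boxPoints(q))
t=roi&(z>0.06);print('tall',t.sum(),P[t][np.argsort(-P[t][:,2])[:5]])
s=cv2.resize(im[200:320,205:320],None,fx=5,fy=5,interpolation=2);save(s,'crop')
E
```

```text
bench z 0.0010012965109217342
3511
((499.15570068359375, 273.59259033203125), (190.15158081054688, 160.09393310546875), 12.016718864440918) [[389.49774 332.09097]
 [422.82886 175.5052 ]
 [608.81366 215.09421]
 [575.48254 371.68   ]]
green 888 [0.48320999 0.24027299 0.02014433]
((504.02496337890625, 255.1550750732422), (158.3875274658203, 93.54492950439453), 41.85460662841797)
((254.452880859375, 265.7298278808594), (88.71695709228516, 86.47760009765625), 77.6192398071289) [[202.70885 231.67366]
 [287.17535 213.13222]
 [306.1969  299.786  ]
 [221.73041 318.32745]]
tall 285 [[0.42372425 0.22610633 0.99691613]
 [0.42372425 0.22610633 0.99691613]
 [0.42372425 0.22610633 0.99691613]
 [0.42372425 0.22610633 0.99691613]
 [0.42372425 0.22610633 0.99691613]]
```

View pics/crop.png

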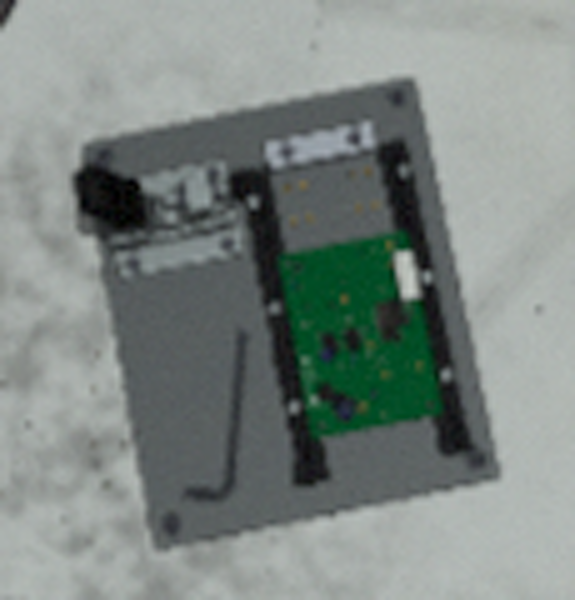

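The plate fit came out at 190.2 x 160.1 mm, against a nominal 190 x 160. The crop shows the board drawn back, with its near edge around y=430 px, and the hex key to its left. Next I'll work out the frame, the board pose and the first moves.

```bash
cat >> h.py <<'E'
from scipy.spatial.transform import Rotation as Ro
A=np.radians(12.017);C,S=np.cos(A),np.sin(A);RF=np.array([[C,-S,0],[S,C,0],[0,0,1]])
O=np.array([499.156,273.593,0])-RF@[-20,30,0]; 
def w2f(p): return (np.asarray(p)*1000-O)@RF   # mm
def f2w(p): return (RF@np.asarray(p,float)+O)/1000
def tool():
    o=get_obs();R=Ro.from_euler('xyz',o['orientation'],degrees=True).as_matrix();return o,o['tool_pos'],R
def go(p,R,t): # tool-frame shift in cm
    return np.round(R.T@(np.asarray(t)-p)*100,2)
def state():
    o,p,R=tool()
    zf=RF.T@R[:,2];print('t',round(o['clock'],2),'TCP fix mm',np.round(w2f(p),1),'world',np.round(p,3),'toolz ang in fixture',round(np.degrees(np.arctan2(zf[1],zf[0])),1),'F',np.round(o['force'],1),'q',np.round(o['joint_pos'],0),'tool x',np.round(R[:,0],3),'toolz',np.round(R[:,2],3))
    return o,p,R
E
python3 - <<'E'
from h import *
print(O)
o,p,R=state()
D=np.load('top0.npz');im,d=D['im'],D['d'];P=cloud('top',d)
hsv=cv2.cvtColor(im,cv2.COLOR_RGB2HSV)
g=(hsv[...,0]>45)&(hsv[...,0]<85)&(hsv[...,1]>110);g[:205]=0;g[315:]=0;g[:,:212]=0;g[:,312:]=0
F=w2f(P);f=F[g&(abs(F[...,2]-20)<6)]
print('board x',np.percentile(f[:,0],[0,2,50,98,100]),'y',np.percentile(f[:,1],[0,2,50,98,100]))
rail=F[(F[...,2]>20)&(F[...,2]<27)&(im.max(2)<60)&(abs(F[...,1])<60)&(F[...,0]>-110)&(F[...,0]<60)]
for s in(1,-1):
  k=rail[rail[:,1]*s>20];print('rail',len(k),np.percentile(k[:,0],[1,99]),np.percentile(k[:,1],[2,50,98]))
t=F[(F[...,2]>100)&(F[...,2]<165)&(abs(F[...,0]-31)<40)&(abs(F[...,1]-90)<50)];print('grip',len(t),t.mean(0) if len(t) else 0,t.max(0) if len(t) else 0)
v=P[(P[...,0]>.3)&(P[...,0]<.65)&(P[...,1]<0)&(P[...,1]>-.2)&(d>0)];print('vise top',v[:,2].max())
for t in ([.42,-.3,.26],f2w([-95,0,120])): print(go(p,R,t))
E
```

```text
[524.9637745  248.41446201   0.        ]
t 0.1 TCP fix mm [-472.4 -801.8  199.1] world [ 0.23  -0.634  0.199] toolz ang in fixture 97.9 F [ 0.1 -0.9 -0.1] q [-54.  21.   1.  -0. -70. -17.] tool x [-0.001  0.001 -1.   ] toolz [-0.341  0.94   0.001]
board x [-82.03215233 -80.34246058 -42.26786189   0.17907071   1.70516798] y [-32.87808288 -31.18239721  -0.13165937  29.21737154  30.70629672]
rail 196 [-99.36090193  41.80524216] [26.76322279 34.13852306 38.47083505]
rail 187 [-99.21559429  41.88518265] [-39.02729968 -35.03759314 -21.75580388]
grip 116 [ 28.49311886  88.8562585  139.30955373] [ 39.64708276  99.44093012 156.85520408]
vise top 0.26218199384920415
[ -6.06 -29.26  24.95]
[  8.01 -48.41  74.22]
```

Call:
move_arm(
  commands=[
    [[-4, -1, 1, 0.03], [-4, -1, 1, 0.03], [-3, -2, 2, 0.03], [-3, -3, 2.5, 0.03], [-2, -3.2, 2.5, 0.018], [0, -3.5, 3, 0], [0, -3.5, 3, 0], [0, -3.5, 3, 0]],
  ],
  jaw=0,
)

```text
clock: 0.9
tool_pos: [0.3887, -0.4093, 0.3599]
orientation: [-34.2, 90.0, 67.8]
force: [1.3, -0.6, -0.5]
opening: 0.0291
```

```bash
python3 - <<'E'
from h import *
o,p,R=state();print(go(p,R,f2w([-95,0,200])),go(p,R,f2w([-95,0,360])))
E
```

```text
t 0.9 TCP fix mm [-270.2 -614.9  359.9] world [ 0.389 -0.409  0.36 ] toolz ang in fixture 90.0 F [ 1.3 -0.6 -0.5] q [-27.   7.   3.  -0. -86. -51.] tool x [ 0.  0. -1.] toolz [-0.208  0.978  0.   ]
[ 16.   -17.51  61.49] [  0.   -17.51  61.49]
```

Call:
move_arm(
  commands=[
    [[0, -2.5, 4, 0], [0, -2.5, 4, 0], [0, -2.5, 4, 0], [0, -2.5, 4, 0], [0, -1.5, 4.5, 0], [0, -1.5, 4.5, 0], [0, -1.5, 4.5, 0], [0, -1, 4.5, 0]],
  ],
)

```text
clock: 1.7
tool_pos: [0.4686, -0.0442, 0.3596]
orientation: [67.2, 90.0, 169.2]
force: [1.5, -0.6, 0.2]
opening: 0.0002
```

Call:
move_arm(
  commands=[
    [[0, -0.5, 4.5, 0], [0, -0.5, 4.5, 0], [0, -0.5, 4.5, 0], [0, -0.5, 4.5, 0], [2, 0, 4, 0], [3, 0, 3, 0], [4, 0, 2, 0], [4, 0, 1, 0]],
  ],
)

```text
clock: 2.5
tool_pos: [0.4294, 0.2335, 0.2285]
orientation: [-29.0, 90.0, 73.1]
force: [0.5, 0.5, -0.9]
opening: 0.0003
```

```bash
python3 - <<'E'
from h import *
o,p,R=state();print(go(p,R,f2w([-102,-0.4,60])),go(p,R,f2w([-102,-0.4,14])))
E
```

```text
t 2.5 TCP fix mm [-96.6   5.4 228.5] world [0.429 0.234 0.229] toolz ang in fixture 90.1 F [ 0.5  0.5 -0.9] q [  52.    2.  -20.   -0.  -69. -130.] tool x [ 0.     0.001 -1.   ] toolz [-0.21   0.978  0.001]
[16.85  0.55 -0.59] [21.45  0.55 -0.59]
```

Call:
move_arm(
  commands=[
    [[4, 0.25, -0.3, 0], [4, 0.3, -0.3, 0], [4, 0, 0, 0], [3, 0, 0, 0], [2, 0, 0, 0], [0, 0, 0, 0]],
  ],
)

```text
clock: 3.1
tool_pos: [0.4242, 0.2231, 0.0572]
orientation: [123.9, 89.7, -134.2]
force: [-0.5, 0.1, 0.4]
opening: 0.0003
```

```bash
python3 - <<'E'
from h import *
o,p,R=state();print(go(p,R,f2w([-102,-0.4,14])))
im,d=snapshot('scene');a=cv2.resize(im[215:325,260:390],None,fx=5,fy=5,interpolation=2)
save(a,'s1')
E
```

```text
t 3.1 TCP fix mm [-103.8   -3.8   57.2] world [0.424 0.223 0.057] toolz ang in fixture 90.0 F [-0.5  0.1  0.4] q [  51.   11.  -34.   -0.  -45. -129.] tool x [-0.004 -0.004 -1.   ] toolz [-0.208  0.978 -0.003]
[ 4.32 -0.21  0.36]
```

View pics/s1.png

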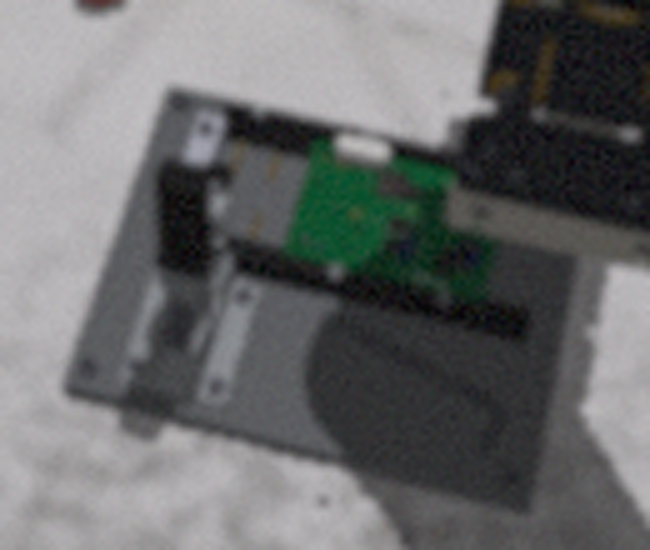

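Call:
move_arm(
  commands=[
    [[1, -0.2, 0.35, 0], [1.5, 0, 0, 0], [0, 0, 0, 0], [0, 0, 0, 0]],
  ],
)

```text
clock: 3.55
tool_pos: [0.4275, 0.2291, 0.0356]
orientation: [-65.5, 90.0, 36.5]
force: [0.1, -1.1, 0.5]
opening: 0.0003
```

```bash
python3 - <<'E'
from h import *
o,p,R=state();print(go(p,R,f2w([-102,-0.4,13.5])))
E
```

```text
t 3.55 TCP fix mm [-99.3   1.4  35.6] world [0.428 0.229 0.036] toolz ang in fixture 90.0 F [ 0.1 -1.1  0.5] q [  51.   13.  -35.    0.  -42. -129.] tool x [ 0.001  0.    -1.   ] toolz [-0.208  0.978  0.   ]
[ 2.21  0.27 -0.18]
```

Call:
move_arm(
  commands=[
    [[0, 0.25, -0.18, 0], [0.7, 0, 0, 0], [0.7, 0, 0, 0], [0.6, 0, 0, 0], [0, 0, 0, 0], [0, 0, 0, 0]],
  ],
)

```text
clock: 4.15
tool_pos: [0.425, 0.2262, 0.0146]
orientation: [133.5, 89.9, -124.4]
force: [-0.0, -0.9, -0.2]
opening: 0.0008
```

```bash
python3 - <<'E'
from h import *
o,p,R=state();print(go(p,R,f2w([-52,-0.4,14])))
E
```

```text
t 4.15 TCP fix mm [-102.4   -0.9   14.6] world [0.425 0.226 0.015] toolz ang in fixture 90.0 F [-0.  -0.9 -0.2] q [  52.   15.  -37.    0.  -39. -129.] tool x [-0.    -0.001 -1.   ] toolz [-0.208  0.978 -0.001]
[ 0.06 -5.04  0.05]
```

Tip is in the gap at z=14.6 with no contact. Now I'll push along the rails at 5 mm per row, slower near the stop.

Call:
move_arm(
  commands=[
    [[0, -0.6, 0.03, 0], [0, -0.6, 0, 0], [0, -0.6, 0, 0], [0, -0.6, 0, 0], [0, -0.6, 0, 0], [0, -0.6, 0, 0], [0, -0.6, 0, 0], [0, 0, 0, 0]],
  ],
)

```text
clock: 4.95
tool_pos: [0.4669, 0.2357, 0.0149]
orientation: [-87.7, 90.0, 14.3]
force: [0.7, -0.2, -0.3]
opening: 0.0005
```

```bash
python3 - <<'E'
from h import *
o,p,R=state();print(go(p,R,f2w([-52,-0.4,14])))
E
```

```text
t 4.95 TCP fix mm [-59.4  -0.4  14.9] world [0.467 0.236 0.015] toolz ang in fixture 90.0 F [ 0.7 -0.2 -0.3] q [  48.   18.  -32.    0.  -41. -126.] tool x [ 0.  0. -1.] toolz [-0.208  0.978  0.   ]
[ 0.09 -0.74 -0.  ]
```

Call:
move_arm(
  commands=[
    [[0, -0.25, 0, 0], [0, -0.25, 0, 0], [0, -0.2, 0, 0], [0, 0, 0, 0], [0, 0, 0, 0]],
  ],
)

```text
clock: 5.45
tool_pos: [0.4729, 0.2369, 0.015]
orientation: [72.7, 90.0, 174.7]
force: [0.3, -0.7, -0.2]
opening: 0.0005
```

```bash
python3 - <<'E'
from h import *
o,p,R=state()
im,d=snapshot('scene');a=cv2.resize(im[215:325,260:390],None,fx=5,fy=5,interpolation=2)
save(a,'s2')
E
```

```text
t 5.45 TCP fix mm [-53.3  -0.4  15. ] world [0.473 0.237 0.015] toolz ang in fixture 90.0 F [ 0.3 -0.7 -0.2] q [  48.   18.  -31.   -0.  -41. -126.] tool x [-0.  0. -1.] toolz [-0.208  0.978  0.   ]
```

View pics/s2.png

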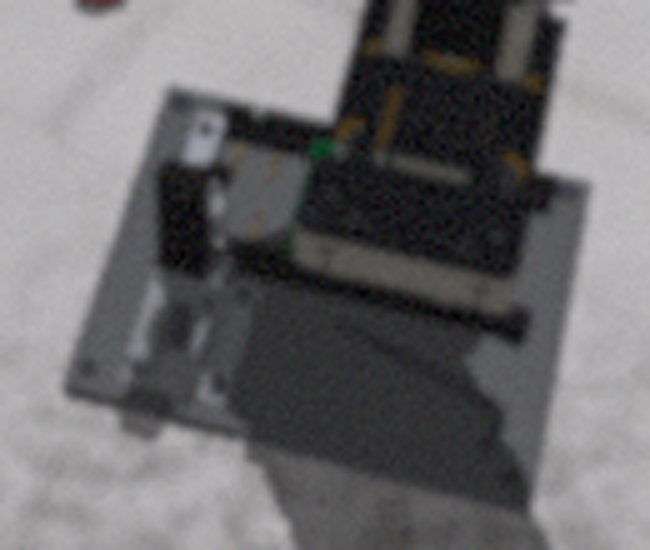

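The board's far edge, near px (300,240), looks unmoved, and the force reads about zero. I'll measure before doing anything else.

```bash
python3 - <<'E'
from h import *
print(proj('scene',np.array([f2w([-53,0,15]),f2w([-53,0,81]),f2w([-42.5,0,20]),f2w([2,25,20]),f2w([42,25,20])])))
for n in('scene','top'):
    for k in (0,1):
        if k==0: D=np.load(n+'0.npz');im,d=D['im'],D['d']
        else: im,d=snapshot(n)
        hsv=cv2.cvtColor(im,cv2.COLOR_RGB2HSV);F=w2f(cloud(n,d))
        g=(hsv[...,0]>45)&(hsv[...,0]<85)&(hsv[...,1]>110)&(abs(F[...,0]+20)<90)&(abs(F[...,1])<38)
        f=F[g];print(n,k,len(f),np.round(np.percentile(f,[2,50,98],axis=0),1).tolist() if len(f) else '')
    save(cv2.resize(im[200:320,205:320] if n=='top' else im[215:325,260:390],None,fx=5,fy=5,interpolation=2),'x_'+n)
E
```

```text
[[343.34028868 261.4867171 ]
 [346.72096725 242.93008912]
 [338.63111236 258.96814113]
 [315.07331812 263.56427127]
 [296.4973598  259.0193266 ]]
scene 0 780 [[-83.2, -32.7, 16.9], [-43.1, -1.8, 20.1], [-2.6, 30.8, 25.1]]
scene 1 47 [[-94.9, -34.8, 16.3], [-40.6, 12.7, 149.8], [6.2, 35.9, 335.9]]
top 0 889 [[-81.3, -31.1, 16.1], [-43.4, -0.1, 20.1], [0.2, 29.2, 25.4]]
top 1 9 [[-103.7, -0.7, 996.9], [-103.7, -0.7, 996.9], [-103.7, -0.7, 996.9]]
```

View pics/x_top.png

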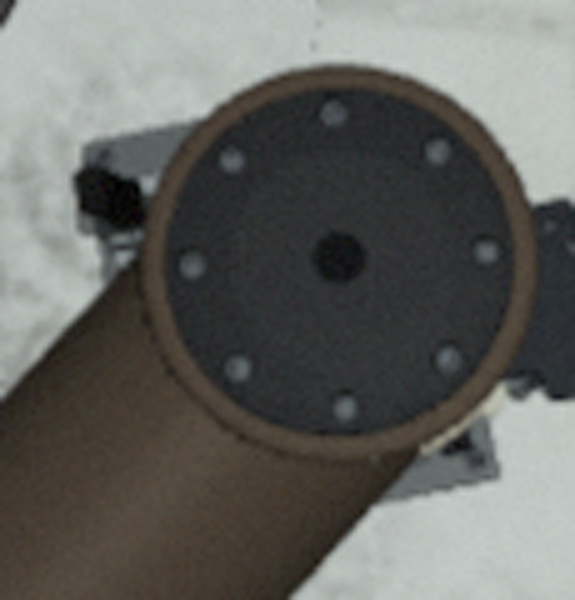

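```bash
python3 - <<'E'
from h import *
D=np.load('scene0.npz');im0=D['im']
im,d=snapshot('scene');F=w2f(cloud('scene',d));hsv=cv2.cvtColor(im,cv2.COLOR_RGB2HSV)
g=(hsv[...,0]>45)&(hsv[...,0]<85)&(hsv[...,1]>90)&(abs(F[...,2]-21)<8)&(abs(F[...,1])<38)
print(np.c_[np.argwhere(g)[:,::-1],np.round(F[g],0)].tolist())
p=cv2.resize(np.hstack([im0[215:325,260:390],im[215:325,260:390]]),None,fx=3,fy=3,interpolation=2);save(p,'cmp')
f=F[215:300,300:370].reshape(-1,3)
for lo in range(10,110,10):
  k=f[(f[:,2]>lo)&(f[:,2]<lo+10)];
  if len(k)>5: print(lo,len(k),np.round(np.percentile(k,[2,98],axis=0)[:,:2],0).tolist())
E
```

```text
[[188.0, 220.0, 309.0, -12.0, 14.0], [189.0, 224.0, 301.0, -1.0, 16.0], [190.0, 224.0, 298.0, -0.0, 17.0], [322.0, 242.0, 1.0, -34.0, 18.0], [324.0, 242.0, -3.0, -34.0, 21.0], [325.0, 242.0, -5.0, -35.0, 19.0], [323.0, 243.0, -2.0, -32.0, 19.0], [324.0, 243.0, -4.0, -32.0, 20.0], [325.0, 243.0, -6.0, -33.0, 19.0], [326.0, 243.0, -8.0, -33.0, 19.0], [322.0, 244.0, -0.0, -28.0, 20.0], [323.0, 244.0, -2.0, -29.0, 19.0], [324.0, 244.0, -4.0, -31.0, 17.0], [325.0, 244.0, -6.0, -30.0, 19.0], [326.0, 244.0, -8.0, -31.0, 19.0], [322.0, 245.0, -1.0, -28.0, 16.0], [323.0, 245.0, -3.0, -26.0, 20.0], [324.0, 245.0, -5.0, -26.0, 21.0], [325.0, 245.0, -7.0, -28.0, 19.0], [322.0, 246.0, -1.0, -23.0, 19.0], [317.0, 264.0, -2.0, 25.0, 20.0], [317.0, 265.0, -3.0, 29.0, 23.0], [314.0, 269.0, 1.0, 37.0, 18.0], [315.0, 269.0, -1.0, 37.0, 19.0], [321.0, 271.0, -14.0, 36.0, 15.0], [335.0, 274.0, -43.0, 37.0, 18.0], [339.0, 275.0, -51.0, 36.0, 17.0], [341.0, 276.0, -55.0, 37.0, 16.0]]
10 1593 [[-111.0, -34.0], [33.0, 99.0]]
20 344 [[-101.0, -41.0], [44.0, 79.0]]
30 45 [[9.0, -25.0], [46.0, 94.0]]
40 19 [[15.0, 48.0], [21.0, 96.0]]
50 13 [[16.0, 53.0], [22.0, 94.0]]
60 6 [[19.0, 57.0], [21.0, 86.0]]
70 27 [[19.0, 32.0], [30.0, 86.0]]
80 25 [[17.0, 33.0], [29.0, 90.0]]
90 8 [[16.0, 84.0], [19.0, 91.0]]
100 50 [[-84.0, 31.0], [19.0, 91.0]]
```

```bash
python3 - <<'E'
from h import *
print('grip off',ctrl.grip_point_offset,[a for a in dir(ctrl) if a[0]!='_'])
im,d=snapshot('scene');F=w2f(cloud('scene',d))
for u in range(316,366,6):
  print(u,[(v,*map(int,F[v,u])) for v in range(248,284,4)])
E
```

```text
grip off 0.0188 ['PlanningError', 'grip_point_offset']
316 [(248, 10, -21, 9), (252, 8, -12, 8), (256, 5, 0, 11), (260, 3, 10, 11), (264, 0, 25, 19), (268, -2, 35, 21), (272, -3, 38, 10), (276, -5, 46, 8), (280, -8, 58, 12)]
322 [(248, -16, 74, 150), (252, -17, 83, 150), (256, -19, 91, 150), (260, -21, 95, 144), (264, -20, 87, 120), (268, -14, 32, 21), (272, -15, 36, 13), (276, -17, 44, 10), (280, -19, 51, 7)]
328 [(248, -26, 71, 150), (252, -28, 80, 151), (256, -29, 88, 150), (260, -31, 94, 148), (264, -32, 94, 134), (268, -32, 87, 111), (272, -27, 35, 16), (276, -29, 39, 9), (280, -31, 51, 12)]
334 [(248, -36, 68, 149), (252, -38, 77, 150), (256, -39, 85, 149), (260, -41, 93, 150), (264, -42, 95, 141), (268, -43, 87, 116), (272, -40, 35, 22), (276, -41, 37, 11), (280, -43, 47, 11)]
340 [(248, -46, 66, 151), (252, -48, 74, 150), (256, -49, 83, 151), (260, -51, 91, 151), (264, -52, 95, 145), (268, -53, 86, 119), (272, -51, 32, 23), (276, -53, 35, 12), (280, -55, 43, 10)]
346 [(248, -54, 31, 107), (252, -58, 72, 151), (256, -59, 80, 151), (260, -61, 87, 150), (264, -62, 94, 148), (268, -64, 91, 132), (272, -65, 86, 112), (276, -65, 36, 20), (280, -66, 40, 11)]
352 [(248, -65, 32, 112), (252, -68, 67, 149), (256, -69, 78, 152), (260, -71, 84, 150), (264, -72, 93, 151), (268, -74, 94, 141), (272, -75, 87, 118), (276, -76, 34, 22), (280, -78, 34, 7)]
358 [(248, -76, 56, 149), (252, -78, 65, 150), (256, -79, 74, 151), (260, -81, 80, 148), (264, -82, 90, 150), (268, -83, 94, 145), (272, -85, 86, 120), (276, -87, 86, 108), (280, -90, 35, 14)]
364 [(248, -87, 35, 124), (252, -90, -33, 18), (256, -89, 70, 149), (260, -90, 79, 150), (264, -92, 86, 149), (268, -97, 0, 10), (272, -98, 10, 10), (276, -100, 24, 18), (280, -101, 38, 24)]
```

View pics/cmp.png

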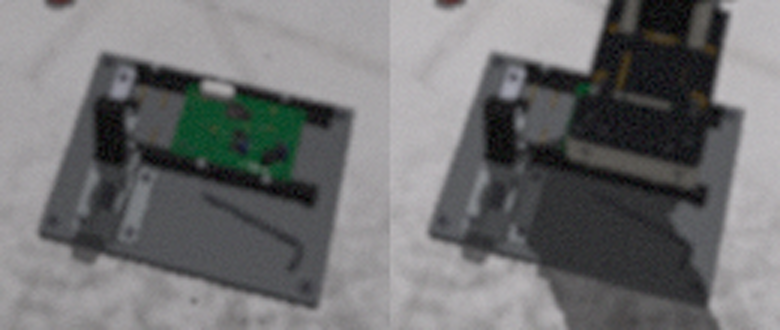

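The board is untouched, so the real tip may be higher than I assumed, which the body heights hint at. I'll lift straight up, back off and turn the hand so the fingers can be seen.

Call:
move_arm(
  commands=[
    [[-1, 0, 0, 0], [-2, 0, 0, 0], [-3, 0, 0, 0], [-2, 1.5, 0, -0.15], [0, 3, 0, -0.15], [0, 0, 3, -0.15], [0, 0, 0, -0.15], [0, 0, 0, -0.15]],
  ],
)

```text
clock: 6.5
tool_pos: [0.4153, 0.2502, 0.0961]
orientation: [-94.5, 89.9, 50.9]
force: [0.0, -0.7, -1.1]
opening: 0.0001
```

Call:
move_arm(
  commands=[
    [[0, 0, 0, -0.15], [0, 0, 0, -0.15], [0, 0, 0, -0.15], [0, 0, 0, -0.15], [0, 0, 0, -0.15], [0, 0, 0, -0.07], [0, 0, 0, 0]],
  ],
)

```text
clock: 7.2
tool_pos: [0.4156, 0.2495, 0.0957]
orientation: [-143.1, 90.0, 48.9]
force: [-0.2, -0.3, -0.6]
opening: 0.0004
```

```bash
python3 - <<'E'
from h import *
o,p,R=state();q=proj('scene',p[None])[0];print('tcp px',q)
im,d=snapshot('scene');u,v=map(int,q);x0,y0=max(u-70,0),max(v-70,0)
c=cv2.resize(im[y0:y0+110,x0:x0+140],None,fx=5,fy=5,interpolation=2)
cv2.circle(c,(int((q[0]-x0)*5),int((q[1]-y0)*5)),6,(255,0,0),1);save(c,'fing')
F=w2f(cloud('scene',d))
for dv in range(-16,8,2): print(dv,[tuple(map(int,F[v+dv,u+du])) for du in(-8,-4,0,4,8)])
E
```

```text
t 7.2 TCP fix mm [-106.7   23.8   95.7] world [0.416 0.25  0.096] toolz ang in fixture -180.0 F [-0.2 -0.3 -0.6] q [ 54.   8. -31.   0. -51. -42.] tool x [ 0.001  0.001 -1.   ] toolz [-0.978 -0.208 -0.001]
tcp px [373.18345021 254.65345474]
-16 [(-86, -85, 0), (-91, 34, 156), (-98, 33, 157), (-103, 61, 195), (-111, 32, 161)]
-14 [(-87, -80, 0), (-92, 34, 150), (-99, 34, 152), (-105, 32, 153), (-112, 33, 156)]
-12 [(-88, -74, 0), (-93, 34, 144), (-100, 33, 146), (-106, 32, 146), (-113, 33, 151)]
-10 [(-89, -67, 1), (-94, 33, 138), (-100, 32, 139), (-108, 27, 135), (-114, 31, 142)]
-8 [(-90, -64, 0), (-94, 34, 132), (-101, 34, 136), (-108, 33, 137), (-115, 33, 139)]
-6 [(-90, -40, 23), (-95, 32, 125), (-102, 34, 130), (-109, 32, 130), (-116, 34, 135)]
-4 [(-91, -37, 21), (-99, -37, 23), (-108, -50, 9), (-110, 32, 123), (-117, 34, 129)]
-2 [(-92, -33, 19), (-100, -37, 16), (-108, -43, 12), (-117, -46, 11), (-125, -57, 0)]
0 [(-93, -29, 17), (-101, -32, 17), (-109, -38, 12), (-117, -42, 9), (-126, -51, 1)]
2 [(-94, -28, 12), (-102, -29, 13), (-110, -33, 11), (-118, -37, 10), (-127, -45, 2)]
4 [(-95, -25, 9), (-103, -27, 9), (-111, -29, 10), (-119, -38, 1), (-127, -39, 3)]
6 [(-95, -20, 9), (-104, -22, 9), (-112, -25, 8), (-120, -32, 2), (-128, -36, 0)]
```

View pics/fing.png

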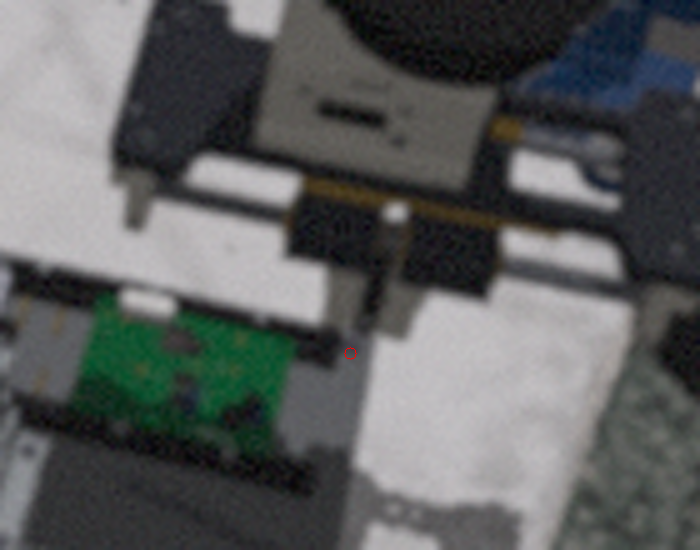

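The fingers are at crop (345,325) and (405,330), and they end clearly above the marked TCP at (350,353). By depth the tips are at z of about 122 mm, against 96 reported. The reported TCP height is therefore about 26 mm too low, while x and y agree. I'll pin that offset down.

```bash
python3 - <<'E'
from h import *
o,p,R=state();u,v=map(int,proj('scene',p[None])[0])
Fs=[w2f(cloud('scene',snapshot('scene')[1])) for _ in range(4)];F=np.median(Fs,0)
for du in range(-9,14):
    col=[(r-v,*np.round(F[r,u+du]).astype(int).tolist()) for r in range(v-12,v+3) if abs(F[r,u+du,1]-33)<6 and F[r,u+du,2]>80]
    print(du,col[-1] if col else '')
ref=[w2f(f2w(np.array([x,33.3,z]))) for x in(-107,) for z in(96,110,116,120,124,128)]
print(proj('scene',np.array([f2w(r) for r in ref]))-[u,v])
print(go(p,R,f2w([-108,-0.4,45])))
E
```

```text
t 7.25 TCP fix mm [-106.7   23.9   95.6] world [0.416 0.25  0.096] toolz ang in fixture 179.9 F [ 1.1 -0.3  0.9] q [ 54.   8. -31.   0. -51. -42.] tool x [ 0.     0.001 -1.   ] toolz [-0.979 -0.206 -0.001]
-9 
-8 
-7 
-6 (-7, -92, 33, 128)
-5 (-6, -94, 33, 125)
-4 (-6, -96, 35, 128)
-3 (-6, -98, 34, 127)
-2 (-6, -99, 34, 128)
-1 (-6, -101, 34, 128)
0 (-5, -103, 34, 126)
1 (-4, -105, 32, 121)
2 (-4, -107, 33, 124)
3 (-4, -109, 32, 123)
4 (-4, -111, 33, 125)
5 (-4, -112, 33, 126)
6 (-4, -114, 35, 129)
7 (-4, -116, 34, 128)
8 (-3, -118, 33, 125)
9 (-3, -119, 34, 127)
10 (-3, -121, 34, 127)
11 (-3, -123, 34, 128)
12 (-5, -123, 34, 135)
13 (-8, -124, 33, 143)
[[-0.40243656  4.60781884]
 [ 0.76313888  0.3633469 ]
 [ 1.27247211 -1.49140274]
 [ 1.61537179 -2.74008045]
 [ 1.96098385 -3.99863537]
 [ 2.30934061 -5.26718517]]
[5.06 2.43 0.13]
```

Call:
move_arm(
  commands=[
    [[0, 1.2, 0, 0.15], [0, 1.2, 0, 0.15], [0, 0, 0, 0.15], [0, 0, 0, 0.15], [0, 0, 0, 0.15], [0, 0, 0, 0.15], [0, 0, 0, 0.15], [0, 0, 0, 0.15]],
  ],
)

```text
clock: 8.25
tool_pos: [0.4187, 0.2256, 0.095]
orientation: [109.8, 90.0, -127.4]
force: [0.3, 0.7, 0.5]
opening: 0.0006
```

Call:
move_arm(
  commands=[
    [[2, 0, 0, 0.15], [3, 0, 0, 0.15], [3, 0, 0, 0.07], [0, 0, 0, 0], [0, 0, 0, 0]],
  ],
)

```text
clock: 8.75
tool_pos: [0.4188, 0.2256, 0.0152]
orientation: [142.5, 89.9, -115.4]
force: [-0.0, 0.6, 1.0]
opening: 0.0006
```

```bash
python3 - <<'E'
from h import *
o,p,R=state();print(go(p,R,f2w([-104,-0.4,-12])))
E
```

```text
t 8.75 TCP fix mm [-108.6   -0.3   15.2] world [0.419 0.226 0.015] toolz ang in fixture 90.1 F [-0.   0.6  1. ] q [  52.   14.  -37.    0.  -39. -130.] tool x [-0.001 -0.001 -1.   ] toolz [-0.211  0.978 -0.001]
[ 2.72 -0.46 -0.01]
```

Call:
move_arm(
  commands=[
    [[0, -0.4, 0, 0], [0.9, 0, 0, 0], [0.9, 0, 0, 0], [0.5, 0, 0, 0], [0.3, 0, 0, 0], [0, 0, 0, 0], [0, 0, 0, 0]],
  ],
)

```text
clock: 9.45
tool_pos: [0.4227, 0.2265, -0.0111]
orientation: [142.2, 90.0, -115.8]
force: [0.3, -0.3, 0.0]
opening: 0.0003
```

Call:
move_arm(
  commands=[
    [[0.1, 0, 0, 0], [0.1, 0, 0, 0], [0, 0, 0, 0]],
  ],
)

```text
clock: 9.75
tool_pos: [0.4227, 0.2265, -0.013]
orientation: [-41.3, 90.0, 60.7]
force: [0.4, -0.1, 0.4]
opening: 0.0003
```

Call:
move_arm(
  commands=[
    [[0.1, 0, 0, 0], [0.1, 0, 0, 0], [0, 0, 0, 0]],
  ],
)

```text
clock: 10.05
tool_pos: [0.4226, 0.2265, -0.0152]
orientation: [120.0, 90.0, -138.0]
force: [0.3, -0.6, 0.5]
opening: 0.0003
```

Call:
move_arm(
  commands=[
    [[0.1, 0, 0, 0], [0, 0, 0, 0]],
  ],
)

```text
clock: 10.25
tool_pos: [0.4226, 0.2265, -0.0162]
orientation: [125.9, 90.0, -132.1]
force: [-1.4, -0.3, -0.4]
opening: 0.0004
```

Call:
move_arm(
  commands=[
    [[0.1, 0, 0, 0], [0, 0, 0, 0]],
  ],
)

```text
clock: 10.45
tool_pos: [0.4227, 0.2266, -0.0163]
orientation: [-106.1, 90.0, -4.0]
force: [-3.7, -1.4, 11.6]
opening: 0.0002
```

The plate (z=10) is touched at a reported z of -16.3, so the offset is 26.3 mm and matches the camera. I'll raise to a true z of about 14.5 and push.

Call:
move_arm(
  commands=[
    [[-0.5, 0, 0, 0], [0, -0.5, 0, 0], [0, -0.6, 0, 0], [0, -0.6, 0, 0], [0, -0.6, 0, 0], [0, -0.6, 0, 0], [0, -0.6, 0, 0], [0, -0.5, 0, 0]],
  ],
)

```text
clock: 11.25
tool_pos: [0.4625, 0.235, -0.0123]
orientation: [-160.5, 90.0, -58.5]
force: [-0.6, -0.3, 0.5]
opening: 0.0002
```

```bash
python3 - <<'E'
from h import *
o,p,R=state();print(go(p,R,f2w([-52,-0.4,-12])))
F=w2f(cloud('scene',(s:=snapshot('scene'))[1]));hsv=cv2.cvtColor(s[0],cv2.COLOR_RGB2HSV)
g=(hsv[...,0]>45)&(hsv[...,0]<85)&(hsv[...,1]>90)&(abs(F[...,2]-21)<8)&(abs(F[...,1])<34)
g[:,:280]=0
print('board vis x pct',np.round(np.percentile(F[g],[2,50,98],axis=0),0).tolist())
E
```

```text
t 11.25 TCP fix mm [-63.9  -0.1 -12.3] world [ 0.463  0.235 -0.012] toolz ang in fixture 90.0 F [-0.6 -0.3  0.5] q [  49.   20.  -33.    0.  -37. -127.] tool x [ 0. -0. -1.] toolz [-0.208  0.978 -0.   ]
[-0.03 -1.19 -0.03]
board vis x pct [[-21.0, -32.0, 17.0], [6.0, 0.0, 20.0], [29.0, 31.0, 24.0]]
```

The board is moving; its far edge is at about 30 mm. Now the last 12 mm, gently.

Call:
move_arm(
  commands=[
    [[0, -0.4, 0, 0], [0, -0.3, 0, 0], [0, -0.25, 0, 0], [0, -0.15, 0, 0], [0, -0.1, 0, 0], [0, 0, 0, 0]],
  ],
)

```text
clock: 11.9
tool_pos: [0.4698, 0.236, -0.0125]
orientation: [103.7, 89.6, -154.4]
force: [-17.8, 3.1, 11.6]
opening: 0.0005
```

Call:
move_arm(
  commands=[
    [[0, -0.1, 0, 0], [0, 0, 0, 0], [0, 0, 0, 0]],
  ],
)

```text
clock: 12.2
tool_pos: [0.4699, 0.2359, -0.0126]
orientation: [103.3, 89.6, -154.8]
force: [-22.4, 4.1, 14.3]
opening: 0.0002
```

```bash
python3 - <<'E'
from h import *
o,p,R=state()
E
```

```text
t 12.2 TCP fix mm [-56.5  -0.8 -12.6] world [ 0.47   0.236 -0.013] toolz ang in fixture 89.9 F [-22.4   4.1  14.3] q [  48.   21.  -32.   -0.  -38. -126.] tool x [-0.007 -0.003 -1.   ] toolz [-0.207  0.978 -0.002]
```

```bash
python3 - <<'E'
from h import *
s=snapshot('scene');F=w2f(cloud('scene',s[1]));hsv=cv2.cvtColor(s[0],cv2.COLOR_RGB2HSV)
g=(hsv[...,0]>45)&(hsv[...,0]<85)&(hsv[...,1]>90)&(abs(F[...,2]-21)<8)&(abs(F[...,1])<34);g[:,:280]=0
print('board vis x pct',np.round(np.percentile(F[g],[2,50,98],axis=0),0).tolist())
for y0 in range(-30,30,10):
  k=F[g&(abs(F[...,1]-y0-5)<5)]; print(y0,len(k),k[:,0].max() if len(k) else '',np.median(k[:,2]) if len(k) else '')
c=cv2.resize(s[0][225:290,270:350],None,fx=9,fy=9,interpolation=2)
for P in([42.5,-25,20],[42.5,25,20],[38,-25,20],[38,25,20]):
  q=proj('scene',f2w(P)[None])[0];cv2.circle(c,(int((q[0]-269.5)*9),int((q[1]-224.5)*9)),4,(255,0,0),1)
save(c,'home')
E
```

```text
board vis x pct [[-14.0, -31.0, 17.0], [11.0, 0.0, 20.0], [34.0, 30.0, 24.0]]
-30 34 35.901041680401036 20.23239079090161
-20 58 36.03097033425944 20.342212859225164
-10 76 30.565135041288187 19.991641073921983
0 60 27.3821903468079 20.185691360745885
10 65 25.235045000978417 19.80837748836106
20 50 24.81381983132095 20.63085732068376
```

View pics/home.png

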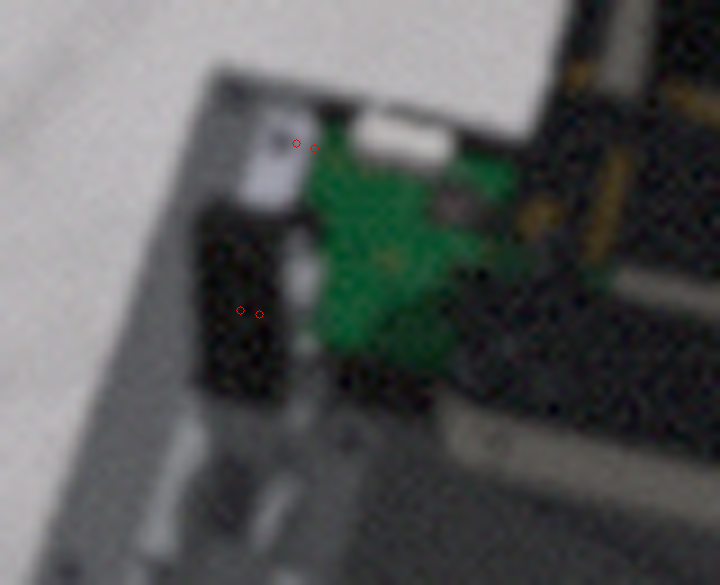

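```bash
python3 - <<'E'
from h import *
for n in('scene','top'):
    D=np.load(n+'0.npz');F=w2f(cloud(n,D['d']));im=D['im']
    k=F[(abs(F[...,2]-28)<3)&(abs(F[...,1])<24)&(F[...,0]>30)&(F[...,0]<75)&(im.min(2)>100)]
    print(n,len(k),np.round(np.percentile(k,[2,10,50,90,98],axis=0),1).tolist())
im=snapshot('scene')[0]
for _ in range(5): im=im.astype(float)+snapshot('scene')[0]
im/=6
i0=D and np.load('scene0.npz')['im']
# line along fixture x at y=-20,z=20
for y in(-20,-12):
  for x in range(30,56,2):
    q=proj('scene',f2w([x,y,20])[None])[0]
    f=lambda I:cv2.getRectSubPix(I.astype(np.float32),(1,1),(float(q[0]),float(q[1])))[0,0].round().astype(int).tolist()
    print(y,x,np.round(q,1),f(im),f(i0))
print(get_obs()['clock'])
E
```

```text
scene 39 [[38.3, -22.7, 26.5], [39.0, -21.0, 27.0], [42.7, -11.5, 28.2], [48.5, -3.1, 30.8], [49.4, -1.3, 30.9]]
top 82 [[42.4, -23.0, 25.2], [43.2, -18.6, 26.2], [48.5, 0.3, 28.3], [52.8, 19.4, 30.2], [53.4, 23.1, 30.6]]
-20 30 [307.4 243.6] [30, 80, 47] [70, 66, 58]
-20 32 [306.5 243.4] [31, 80, 45] [67, 64, 59]
-20 34 [305.6 243.2] [31, 79, 47] [63, 62, 64]
-20 36 [304.7 243. ] [44, 82, 60] [63, 65, 70]
-20 38 [303.8 242.7] [83, 97, 93] [84, 84, 91]
-20 40 [302.9 242.5] [122, 124, 132] [113, 111, 119]
-20 42 [302.  242.3] [138, 138, 148] [124, 125, 135]
-20 44 [301.1 242.1] [135, 135, 144] [120, 121, 131]
-20 46 [300.3 241.9] [131, 132, 142] [117, 116, 125]
-20 48 [299.4 241.7] [133, 134, 144] [119, 118, 127]
-20 50 [298.5 241.5] [130, 130, 139] [117, 117, 126]
-20 52 [297.6 241.3] [114, 114, 122] [103, 103, 110]
-20 54 [296.7 241.1] [96, 96, 102] [85, 87, 91]
-12 30 [306.5 246.5] [19, 78, 46] [80, 76, 69]
-12 32 [305.6 246.3] [19, 75, 45] [77, 76, 74]
-12 34 [304.7 246.1] [22, 73, 45] [74, 74, 76]
-12 36 [303.8 245.9] [42, 76, 57] [75, 76, 78]
-12 38 [302.9 245.6] [82, 93, 91] [85, 86, 91]
-12 40 [302.  245.4] [124, 125, 134] [114, 113, 122]
-12 42 [301.1 245.2] [147, 148, 158] [133, 134, 144]
-12 44 [300.2 245. ] [157, 157, 169] [141, 140, 151]
-12 46 [299.3 244.8] [157, 158, 170] [143, 142, 153]
-12 48 [298.4 244.6] [154, 154, 166] [139, 138, 150]
-12 50 [297.5 244.4] [139, 140, 150] [125, 125, 135]
-12 52 [296.6 244.2] [116, 117, 124] [104, 104, 111]
-12 54 [295.7 243.9] [96, 97, 102] [86, 87, 92]
12.55
```

There's no gap between board and stop: green runs straight into silver. In the scene view the stop face reads x≈38, so the camera and robot x read about 4 mm low here. That matches hard contact at TCP -56.5, so the board is home. Now I'll back off, lift, and turn for the clamp.

Call:
move_arm(
  commands=[
    [[0, 0.4, 0, 0], [0, 0.8, 0, 0], [-1, 0.5, 0, 0], [-3, 0, 0, 0], [-4, 0, 0, -0.1], [-4, 0, 0, -0.15], [0, 0, 0, -0.15], [0, 0, 0, -0.15]],
  ],
)

```text
clock: 13.35
tool_pos: [0.4587, 0.2347, 0.1106]
orientation: [-87.9, 89.7, 46.0]
force: [-0.1, 0.3, -1.0]
opening: 0.0007
```

Call:
move_arm(
  commands=[
    [[0, 0, 0, -0.15], [0, 0, 0, -0.15], [0, 0, 0, -0.15], [0, 0, 0, -0.15], [0, 0, 0, -0.15], [0, 0, 0, -0.15], [0, 0, 0, -0.12], [0, 0, 0, 0]],
  ],
)

```text
clock: 14.15
tool_pos: [0.458, 0.234, 0.1088]
orientation: [-154.2, 89.9, 37.9]
force: [-0.7, 0.1, -0.5]
opening: 0.0002
```

```bash
python3 - <<'E'
from h import *
o,p,R=state();print(go(p,R,f2w([27,58,100])))
for n in('scene','top'):
    D=np.load(n+'0.npz');F=w2f(cloud(n,D['d']));im=D['im']
    for z in(100,110,120,130,140,150):
        k=F[(abs(F[...,2]-z)<5)&(abs(F[...,1]-90)<20)&(abs(F[...,0]-30)<25)]
        if len(k)>3: print(n,z,len(k),np.round(np.percentile(k,[3,97],axis=0)[:,:2],0).tolist())
s=snapshot('scene');F=w2f(cloud('scene',s[1]));hsv=cv2.cvtColor(s[0],cv2.COLOR_RGB2HSV)
g=(hsv[...,0]>45)&(hsv[...,0]<85)&(hsv[...,1]>90)&(abs(F[...,2]-21)<8)&(abs(F[...,1])<34);g[:,:280]=0
print('board',np.round(np.percentile(F[g],[1,50,99],axis=0),0).tolist())
E
```

```text
t 14.15 TCP fix mm [-68.5  -0.2 108.8] world [0.458 0.234 0.109] toolz ang in fixture -179.9 F [-0.7  0.1 -0.5] q [ 49.  10. -27.   0. -53. -37.] tool x [ 0.001  0.001 -1.   ] toolz [-0.978 -0.209 -0.001]
[ 0.89 -5.81 -9.56]
scene 100 29 [[17.0, 85.0], [34.0, 93.0]]
scene 110 25 [[17.0, 85.0], [34.0, 94.0]]
scene 120 29 [[17.0, 87.0], [34.0, 95.0]]
scene 130 28 [[17.0, 87.0], [36.0, 96.0]]
scene 140 36 [[16.0, 89.0], [35.0, 97.0]]
scene 150 78 [[18.0, 86.0], [35.0, 97.0]]
top 100 14 [[20.0, 80.0], [38.0, 91.0]]
top 110 10 [[21.0, 81.0], [37.0, 86.0]]
top 120 14 [[21.0, 82.0], [33.0, 92.0]]
top 130 9 [[22.0, 83.0], [37.0, 87.0]]
top 140 10 [[21.0, 84.0], [34.0, 90.0]]
top 150 57 [[21.0, 86.0], [39.0, 99.0]]
board [[-45.0, -33.0, 17.0], [-10.0, -4.0, 20.0], [35.0, 31.0, 25.0]]
```

Call:
move_arm(
  commands=[
    [[0, 0, -3, 0], [0, -1, -4, 0], [0.4, -2.4, -2.6, 0], [0.5, -2.4, 0, 0], [0, 0, 0, 0], [0, 0, 0, 0]],
  ],
)

```text
clock: 14.8
tool_pos: [0.5394, 0.3107, 0.0987]
orientation: [36.5, 89.9, -131.6]
force: [0.1, -0.4, 0.6]
opening: 0.0007
```

```bash
python3 - <<'E'
from h import *
o,p,R=state();T=np.array([[74.5,104],[109,99],[126,88],[134.5,74],[140,51],[143,21]])
for y,z in T: print(y,z,go(p,R,f2w([27,y,z])))
E
```

```text
t 14.8 TCP fix mm [27.1 57.9 98.7] world [0.539 0.311 0.099] toolz ang in fixture 179.9 F [ 0.1 -0.4  0.6] q [ 48.  20. -14.   0. -56. -36.] tool x [-0.001 -0.001 -1.   ] toolz [-0.979 -0.206  0.001]
74.5 104.0 [-0.53 -1.66  0.01]
109.0 99.0 [-0.03 -5.11  0.02]
126.0 88.0 [ 1.07 -6.81  0.02]
134.5 74.0 [ 2.47 -7.66  0.03]
140.0 51.0 [ 4.77 -8.21  0.03]
143.0 21.0 [ 7.77 -8.51  0.02]
```

Call:
move_arm(
  commands=[
    [[0, -0.8, 0, 0], [0, -0.8, 0, 0], [0, -0.7, 0, 0], [0, -0.7, 0, 0], [0, -0.7, 0, 0], [0, -0.7, 0, 0], [0, -0.7, 0, 0], [0, 0, 0, 0]],
  ],
)

```text
clock: 15.6
tool_pos: [0.529, 0.3617, 0.0989]
orientation: [-126.4, 90.0, 65.6]
force: [0.3, -0.5, -0.7]
opening: 0.0003
```

```bash
python3 - <<'E'
from h import *
o,p,R=state()
s=snapshot('scene');c=cv2.resize(s[0][190:310,240:380],None,fx=5,fy=5,interpolation=2);save(c,'cl1')
E
```

```text
t 15.6 TCP fix mm [ 27.5 109.9  98.9] world [0.529 0.362 0.099] toolz ang in fixture -180.0 F [ 0.3 -0.5 -0.7] q [ 52.  22. -11.  -0. -57. -40.] tool x [ 0.  0. -1.] toolz [-0.978 -0.208 -0.   ]
```

View pics/cl1.png

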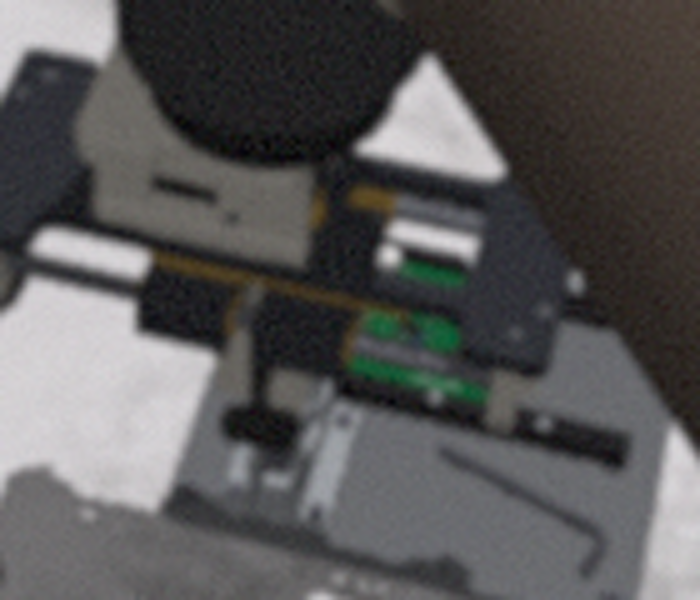

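The grip, black at crop (260,430), is leaning out ahead of the fingers. I'll carry on along the arc.

Call:
move_arm(
  commands=[
    [[0.3, -0.6, 0, 0], [0.4, -0.6, 0, 0], [0.4, -0.5, 0, 0], [0.45, -0.3, 0, 0], [0.45, -0.3, 0, 0], [0.45, -0.2, 0, 0], [0, 0, 0, 0]],
  ],
)

```text
clock: 16.35
tool_pos: [0.5236, 0.385, 0.0735]
orientation: [29.8, 89.9, -138.2]
force: [0.3, 0.7, 0.2]
opening: 0.0003
```

```bash
cat >> h.py <<'E'
def handle():
    s=snapshot('scene');F=w2f(cloud('scene',s[1]))
    m=(s[0].max(2)<70)&(abs(F[...,0]-27)<14)&(F[...,1]>100)&(F[...,1]<190)&(F[...,2]>30)&(F[...,2]<160)
    for y in range(100,190,10):
        k=F[m&(abs(F[...,1]-y-5)<5)]
        if len(k)>2: print('handle y',y,len(k),'z',np.round(np.percentile(k[:,2],[5,50,95])))
E
python3 - <<'E'
from h import *
o,p,R=state();handle()
for y,z in [[140,51],[143,21]]: print(y,z,go(p,R,f2w([27,y,z])))
E
```

```text
t 16.35 TCP fix mm [ 27.1 133.9  73.5] world [0.524 0.385 0.073] toolz ang in fixture 180.0 F [0.3 0.7 0.2] q [ 53.  24. -12.  -0. -54. -41.] tool x [-0.001 -0.001 -1.   ] toolz [-0.978 -0.208  0.001]
handle y 130 13 z [ 85.  91. 114.]
handle y 140 63 z [ 90.  97. 119.]
handle y 150 39 z [ 95. 100. 103.]
handle y 160 63 z [ 96. 101. 105.]
140 51 [ 2.25 -0.61  0.  ]
143 21 [ 5.25 -0.91  0.  ]
```

Call:
move_arm(
  commands=[
    [[0.4, -0.2, 0, 0], [0.4, -0.2, 0, 0], [0.5, -0.1, 0, 0], [0.5, -0.1, 0, 0], [0.5, -0.1, 0, 0], [0, 0, 0, 0]],
  ],
)

```text
clock: 17.0
tool_pos: [0.5224, 0.3919, 0.0507]
orientation: [43.8, 90.0, -124.2]
force: [0.7, 0.4, 2.3]
opening: 0.0004
```

```bash
python3 - <<'E'
from h import *
o,p,R=state();handle();print(go(p,R,f2w([27,143,22])))
E
```

```text
t 17.0 TCP fix mm [ 27.4 140.9  50.7] world [0.522 0.392 0.051] toolz ang in fixture 180.0 F [0.7 0.4 2.3] q [ 54.  26. -13.   0. -52. -42.] tool x [-0. -0. -1.] toolz [-0.978 -0.208  0.   ]
handle y 140 17 z [76. 83. 93.]
handle y 150 47 z [76. 79. 95.]
handle y 160 58 z [76. 80. 84.]
handle y 170 70 z [ 74. 151. 159.]
[ 2.87 -0.21  0.04]
```

Call:
move_arm(
  commands=[
    [[0.5, -0.1, 0, 0], [0.5, -0.1, 0, 0], [0.5, 0, 0, 0], [0.5, 0, 0, 0], [0.4, 0, 0, 0], [0.4, 0, 0, 0], [0, 0, 0, 0]],
  ],
)

```text
clock: 17.75
tool_pos: [0.5218, 0.3935, 0.0226]
orientation: [35.0, 89.9, -133.0]
force: [-0.1, -1.3, 0.1]
opening: 0.0006
```

```bash
python3 - <<'E'
from h import *
o,p,R=state();handle()
E
```

```text
t 17.75 TCP fix mm [ 27.1 142.6  22.6] world [0.522 0.394 0.023] toolz ang in fixture 180.0 F [-0.1 -1.3  0.1] q [ 54.  27. -14.  -0. -49. -42.] tool x [-0.001 -0.001 -1.   ] toolz [-0.978 -0.207  0.001]
handle y 140 6 z [47. 55. 99.]
handle y 150 63 z [44. 47. 62.]
handle y 160 152 z [ 45. 138. 154.]
handle y 170 135 z [ 40. 137. 141.]
handle y 180 47 z [123. 130. 140.]
```

The handle snapped down: its top is at about 47 mm and the force on the tool is zero. I'll retreat upward and aside and check.

Call:
move_arm(
  commands=[
    [[-1, 0, 0, 0], [-3, 0, 0, 0], [-4, 0, 0, 0], [-4, 0, 0, 0], [-4, 0, 0, 0], [-4, 0, 0, 0], [-4, 0, 0, 0], [0, 0, 0, 0]],
  ],
)

```text
clock: 18.6
tool_pos: [0.5245, 0.3954, 0.272]
orientation: [-149.6, 89.3, 42.4]
force: [0.8, 0.7, 0.0]
opening: 0.0
```

Call:
move_arm(
  commands=[
    [[0, 3, 0, 0], [0, 4, -2, 0], [0, 4, -2, 0], [0, 4, -2, 0], [0, 4, 0, 0], [0, 4, 0, 0], [0, 4, 0, 0], [0, 4, 0, 0]],
  ],
)

```text
clock: 19.4
tool_pos: [0.6453, 0.1013, 0.2646]
orientation: [-173.1, 89.9, 18.9]
force: [0.7, 0.1, 0.5]
opening: 0.0008
```

Call:
move_arm(
  commands=[
    [[0, 4, 0, 0], [0, 4, 0, 0], [0, 2, 0, 0], [0, 0, 0, 0], [0, 0, 0, 0]],
  ],
)

```text
clock: 19.9
tool_pos: [0.6659, 0.0048, 0.2641]
orientation: [-170.9, 90.0, 21.0]
force: [-0.3, 0.4, 0.6]
opening: 0.0002
```

```bash
python3 - <<'E'
from h import *
o,p,R=state();handle()
s=snapshot('scene');F=w2f(cloud('scene',s[1]));hsv=cv2.cvtColor(s[0],cv2.COLOR_RGB2HSV)
g=(hsv[...,0]>45)&(hsv[...,0]<85)&(hsv[...,1]>90)&(abs(F[...,2]-21)<8)&(abs(F[...,1])<34);g[:,:280]=0
print('board',np.round(np.percentile(F[g],[1,50,99],axis=0),0).tolist())
c=cv2.resize(s[0][200:325,255:395],None,fx=4,fy=4,interpolation=2);t=snapshot('top')[0]
c2=cv2.resize(t[200:325,200:320],None,fx=4,fy=4,interpolation=2)
save(cv2.resize(np.hstack([c,c2]),None,fx=.75,fy=.75),'end')
# change elsewhere
for n,im in(('scene',s[0]),('top',t)):
    e=cv2.blur(cv2.absdiff(im,np.load(n+'0.npz')['im']).max(2),(5,5))>35
    k,_,st,ce=cv2.connectedComponentsWithStats(e.astype(np.uint8));print(n,[(tuple(ce[i].astype(int)),int(st[i,4])) for i in range(1,k) if st[i,4]>15])
E
```

```text
t 19.9 TCP fix mm [  87.1 -267.7  264.1] world [0.666 0.005 0.264] toolz ang in fixture 179.9 F [-0.3  0.4  0.6] q [ 17.  18.   5.  -0. -77.  -5.] tool x [ 0.001  0.    -1.   ] toolz [-0.978 -0.206 -0.001]
handle y 100 11 z [40. 48. 49.]
handle y 110 52 z [43. 47. 50.]
handle y 120 49 z [43. 47. 49.]
handle y 130 46 z [45. 47. 49.]
handle y 140 50 z [43. 46. 49.]
handle y 150 51 z [43. 47. 48.]
handle y 160 49 z [43. 46. 48.]
handle y 170 32 z [38. 44. 47.]
board [[-47.0, -33.0, 17.0], [-15.0, -2.0, 20.0], [33.0, 32.0, 25.0]]
scene [((np.int64(308), np.int64(10)), 522), ((np.int64(267), np.int64(17)), 17), ((np.int64(275), np.int64(25)), 41), ((np.int64(307), np.int64(25)), 50), ((np.int64(327), np.int64(27)), 20), ((np.int64(359), np.int64(40)), 99), ((np.int64(310), np.int64(45)), 79), ((np.int64(322), np.int64(48)), 82), ((np.int64(315), np.int64(57)), 21), ((np.int64(555), np.int64(171)), 301), ((np.int64(309), np.int64(164)), 56), ((np.int64(278), np.int64(223)), 5180), ((np.int64(537), np.int64(259)), 3568), ((np.int64(318), np.int64(250)), 461), ((np.int64(351), np.int64(252))
[... 1099 characters left out ...]
(261)), 55), ((np.int64(278), np.int64(276)), 433), ((np.int64(458), np.int64(268)), 17), ((np.int64(507), np.int64(358)), 8776), ((np.int64(494), np.int64(280)), 70), ((np.int64(509), np.int64(289)), 21), ((np.int64(506), np.int64(300)), 24), ((np.int64(491), np.int64(303)), 53), ((np.int64(460), np.int64(315)), 24), ((np.int64(367), np.int64(371)), 174), ((np.int64(446), np.int64(378)), 99), ((np.int64(458), np.int64(374)), 51), ((np.int64(459), np.int64(386)), 17), ((np.int64(466), np.int64(398)), 83), ((np.int64(440), np.int64(396)), 23), ((np.int64(509), np.int64(409)), 16), ((np.int64(482), np.int64(414)), 67), ((np.int64(522), np.int64(416)), 20), ((np.int64(535), np.int64(418)), 20)]
```

View pics/end.png

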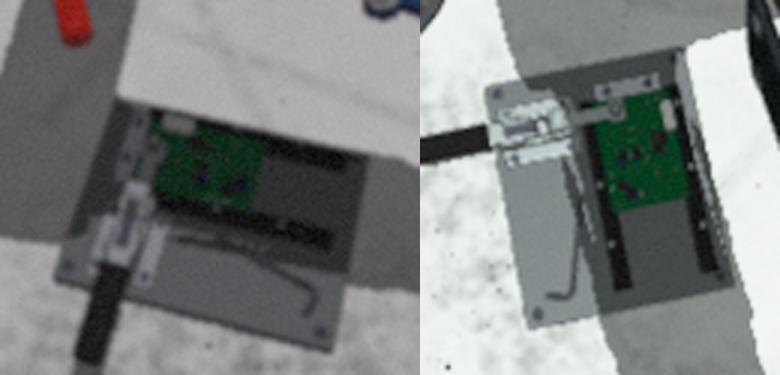

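The last view shows the board up against the stop at (627,95), the arm over it and the handle level. The hex key hasn't moved. I'll take one number from the top view and then hand in.

```bash
python3 - <<'E'
from h import *
im,d=snapshot('top');hsv=cv2.cvtColor(im,cv2.COLOR_RGB2HSV);F=w2f(cloud('top',d))
g=(hsv[...,0]>45)&(hsv[...,0]<85)&(hsv[...,1]>110)&(abs(F[...,2]-20)<6)&(abs(F[...,0])<70)&(abs(F[...,1])<34)
print(g.sum(),np.round(np.percentile(F[g],[1,50,99],axis=0),1).tolist())
o=get_obs();print(o['force'],np.abs(o['qvel']).max())
f=np.percentile(F[g][:,0],[1,99])
if f[0]>-46: print(close_job())
E
```

```text
766 [[-42.3, -31.7, 16.1], [-7.6, -2.5, 20.2], [39.7, 29.9, 24.5]]
[ 0.46877684  0.06937497 -0.25755435] 0.08531755580510235
the job is handed in; nothing more can be done
None
```

I pushed the board home against the end stop, then pushed the clamp handle over centre until it snapped locked, and handed the job in at about 20 s of robot time. The hand was raised clear, and the force on the tool was about zero.

**Last checks**
- **Board:** the top view puts its near edge at fixture x = -42.3 mm, where home is -42.5. It lies flat at z ≈ 20 mm, with no gap visible at the stop.
- **Clamp:** the grip lies level with its top at about 47 mm, so its middle is at about 40 mm, on the hard stop. The arm lies over the board. I could not measure the foot force directly.
- **Other things:** the hex key lies as it did. I didn't measure the others one by one. I kept clear of them, but a start-to-end image comparison was swamped by the arm and its shadow.

**What disagreed or failed**
- **First push missed:** the reported tool height is about 26 mm lower than the real fingertips, so the fingers passed over the board without touching it. I found this in the depth image, confirmed it by touching the plate at a reported z of -16.3 mm, and corrected for it.
- **Camera offset:** the scene view, like the robot, read about 4 mm low along the rails compared with the top view. I therefore judged "home" by contact force (about 22 N against the stop) and the closed gap.

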